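# Unstack the inked border blocks into their drying trays

### The arm

A 7-joint arm with a two-finger parallel gripper is mounted at the origin on the work surface. World frame = base frame: x ahead of the robot, y to its left, z up, the work surface at z = 0. Lengths are in m, angles in rad, forces in N, time in s.
With the tool pointing down it reaches from about 0.4 to 0.85 m from the base axis. Payload 10.4 kg.
Tool frame: the origin (TCP) lies midway between the tips of the shut fingers; the grasp point (between the pads) lies env.hold_point_z behind it (env.hold_point_z is the distance from the TCP to the grasp point, in m); z points along the fingers, y is the line along which they close (so a half turn about z gives the same grasp; the last joint's range is limited). The gripper opens to 85 mm and grips with 20 to 120 N. Pads are 22 mm wide; open, the fingers measure 114 mm over their backs; the gripper's body (76 mm by 85 mm) begins 54 mm behind the grasp point. The pads swing forward as they close: fully open they stand 13 mm farther back than shut.
Start: joints at [1.177, 0.332, -0.065, 1.46, 0.022, 1.35, -0.088], TCP at [0.226, -0.583, 0.231] pointing down, gripper open.
Joint ranges: [-2.6, 2.6], [-0.5, 2.12], [-1.47, 1.34], [0.16, 2.42], [-1.27, 4.41], [0.06, 2.06], [-2.6, 2.6]. Speed limits (rad/s): [2.22, 2.22, 2.79, 2.79, 3.14, 3.14, 3.14].

### API

Orientations are given as a unit quaternion [x, y, z, w].
In Python, from station import readout, vision, job, env gives the robot as it stands. The module is installed in compiled form; this text tells all that it offers.
- The arm moves only by the tool servo_tool, never from a script. Its arguments are lists of equal length, an entry for each row: "dp": the shift along the tool's x, y, z in units of 200 mm (1.0 is 200 mm), a list of three; "rot": the turn, a rotation vector about the tool's x, y, z in units of 30 degrees (1.0 is 30 degrees), a list of three. A call has 1 to 12 rows; each row is the pose to reach, as a shift and turn from the pose commanded when the call began, along the tool's axes at that moment; what a row does not reach only later rows make up. A row lasts 1/12 s, in which the tool goes at most 41.7 mm and 7.16 degrees, less where a joint would pass 70% of its speed; a pose out of reach is approached as far as the arm can. A call with a number of a shift or a turn outside -1 to 1 is refused whole. A call with a gripper value outside its range is refused whole. "claw" is the closure, from -1 (fully open) to 1 (shut), so that 0 is half open, set as the call begins (left out, the last holds). The fingers move at their own pace and stop on an object; "squeeze" is the grip in N (left out, the last holds). Time passes only in rows, so rows that repeat a pose let the fingers close. It gives the time, the measured TCP pose, the force, the opening and the grip force at its end, in the units of the state.
- readout.observe(): the state, without advancing time (a new reading comes with each control period).
- vision.snapshot(name): name is "side" or "top"; returns the picture (400x640x3 uint8, red, green, blue); there is no depth.
- vision.camera_info(name): a dict with "camera_matrix" (3x3 intrinsics, pixels), "dist_coeffs" ([k1, k2, p1, p2, k3] as OpenCV has them; the pictures are not rectified), "rvec" (rotation vector, rad) and "tvec" (3), from world to camera coordinates, as OpenCV has them. Camera axes: x right, y down, z forward; pixel columns grow to the right and rows downward; lengths in m; the calibration is good to about 2 mm. A picture is of the moment at which its call begins. camera_info takes no time and is no camera call.
- job.job_done(): hands the job in; it is judged then, once.
The state is a dict: "clock": time; "joint_pos": joint angles; "dq": joint speeds; "tau": joint torques, N m; "eef_pos": TCP position; "tool_rot": TCP orientation; "force": force on the tool from outside, world axes, zero at the start; "wrist_torque": the same for the moment, N m; "gripper_width": finger opening in m; "grasp_force": force on a finger pad.
Only numpy, scipy, OpenCV 4.12 (cv2) and the standard library are available. Lean on these libraries where they do the work, as an engineer would, in place of code of your own. Each camera call takes 0.05 s, during which the arm holds its last target. There are 200 camera calls.

### The job

The freshly inked printing blocks are piled crisscross on the board: take the pile apart from the top and lay each block, inked face up, flat in the drying tray of its own colour, fully inside the rim. Lower each one right down before letting go (do not drop it or tip it over), and leave the ink tin and the roller where they are.

Things in the scene. Friction and masses are not known exactly. Their poses are not given: they have to be found in the camera images.
- block_blue: blue printing block: loose wooden bar 170 x 42 x 24 mm, about 0.11 kg, top 6 mm inked blue, face with pale diamonds. Origin: centre of underside; x along the length, y across the width, z up out of the inked face. Starts as one of two parallel bars in the stack's lower layer, on a fixed board 8 mm thick; its neighbour is about 100 mm away, centre to centre.
- block_red: red printing block: loose wooden bar 170 x 42 x 24 mm, about 0.11 kg, top 6 mm inked red, face with pale cross bars. Origin: centre of underside; x along the length, y across the width, z up out of the inked face. Starts as one of two parallel bars in the stack's lower layer, on a fixed board 8 mm thick; its neighbour is about 100 mm away, centre to centre.
- block_yellow: yellow printing block: loose wooden bar 170 x 42 x 24 mm, about 0.11 kg, top 6 mm inked yellow, face with pale dots. Origin: centre of underside; x along the length, y across the width, z up out of the inked face. Starts as one of two parallel bars in the stack's upper layer, across the lower two (underside 32 mm above the bench); its neighbour is about 100 mm away, centre to centre.
- block_green: green printing block: loose wooden bar 170 x 42 x 24 mm, about 0.11 kg, top 6 mm inked green, face with pale zigzag strokes. Origin: centre of underside; x along the length, y across the width, z up out of the inked face. Starts as one of two parallel bars in the stack's upper layer, across the lower two (underside 32 mm above the bench); its neighbour is about 100 mm away, centre to centre.
- tray_blue: blue tray, fixed, one of four beside the stack in shuffled places: outside 206 x 78 mm, inside 190 x 62 mm, floor 4 mm thick, rim 8 mm thick, 12 mm high; no rim over the middle 76 mm of each long side, so fingers can pass. Origin: centre of underside, on the bench (floor top 4 mm above); x along the length, y across, z up. A block may lie in it either way round.
- tray_red: red tray, fixed, one of four beside the stack in shuffled places: outside 206 x 78 mm, inside 190 x 62 mm, floor 4 mm thick, rim 8 mm thick, 12 mm high; no rim over the middle 76 mm of each long side, so fingers can pass. Origin: centre of underside, on the bench (floor top 4 mm above); x along the length, y across, z up. A block may lie in it either way round.
- tray_yellow: yellow tray, fixed, one of four beside the stack in shuffled places: outside 206 x 78 mm, inside 190 x 62 mm, floor 4 mm thick, rim 8 mm thick, 12 mm high; no rim over the middle 76 mm of each long side, so fingers can pass. Origin: centre of underside, on the bench (floor top 4 mm above); x along the length, y across, z up. A block may lie in it either way round.
- tray_green: green tray, fixed, one of four beside the stack in shuffled places: outside 206 x 78 mm, inside 190 x 62 mm, floor 4 mm thick, rim 8 mm thick, 12 mm high; no rim over the middle 76 mm of each long side, so fingers can pass. Origin: centre of underside, on the bench (floor top 4 mm above); x along the length, y across, z up. A block may lie in it either way round.
- ink_tin: bystander: steel ink tin with a black lid, 62 mm across, 48 mm high, standing on the bench beyond the stack; origin at the centre of its underside. Leave it alone.
- roller: bystander: ink roller lying on the bench beyond the stack, black rubber roll 40 mm across and 90 mm wide, wooden handle; about 165 mm long, 40 mm high; origin on the bench under the middle of the roll, handle towards its -x. Leave it alone.
Things that resemble listed ones, but are neither listed nor needed, are in the scene too. Leave any black, grey or pink look-alike of the block_green alone.

How it is judged:
At the end, for the whole second after the job is handed in: Each of the four blocks lies face up and flat (within 0.03 rad) on the floor of the tray of its own colour, inside the rim (centre within 15 mm of the tray's centre along and across, underside less than 2.5 mm above the tray floor), released and at rest (x of block_blue in the frame of tray_blue between -0.015 and 0.015 m and y of block_blue in the frame of tray_blue between -0.015 and 0.015 m and z of block_blue in the frame of tray_blue between 0.002 and 0.0065 m and angle between each of block_blue, block_red, block_yellow, block_green's own z axis and vertical below 0.03 rad and linear speed of each of block_blue, block_red, block_yellow, block_green below 0.02 m/s and contact force between the fingers and block_blue below 0.05 N and x of block_red in the frame of tray_red between -0.015 and 0.015 m and y of block_red in the frame of tray_red between -0.015 and 0.015 m and z of block_red in the frame of tray_red between 0.002 and 0.0065 m and contact force between the fingers and block_red below 0.05 N and x of block_yellow in the frame of tray_yellow between -0.015 and 0.015 m and y of block_yellow in the frame of tray_yellow between -0.015 and 0.015 m and z of block_yellow in the frame of tray_yellow between 0.002 and 0.0065 m and contact force between the fingers and block_yellow below 0.05 N and x of block_green in the frame of tray_green between -0.015 and 0.015 m and y of block_green in the frame of tray_green between -0.015 and 0.015 m and z of block_green in the frame of tray_green between 0.002 and 0.0065 m and contact force between the fingers and block_green below 0.05 N); the robot touches nothing.
It fails at once if a block is tipped on its side or over (more than 40 degrees) (angle between any of block_blue, block_red, block_yellow, block_green's own z axis and vertical above 0.7 rad).
It fails at once if a block is dropped (falls free with its underside more than 40 mm above the bench) ((height (world z) of block_blue above 0.04 m and linear speed of block_blue above 0.35 m/s and contact force between anything else and block_blue below 0.01 N) or (height (world z) of block_red above 0.04 m and linear speed of block_red above 0.35 m/s and contact force between anything else and block_red below 0.01 N) or (height (world z) of block_yellow above 0.04 m and linear speed of block_yellow above 0.35 m/s and contact force between anything else and block_yellow below 0.01 N) or (height (world z) of block_green above 0.04 m and linear speed of block_green above 0.35 m/s and contact force between anything else and block_green below 0.01 N)).
It fails at once if the ink tin is disturbed (moved more than 25 mm) (distance of ink_tin from where it was at the start of the episode above 0.025 m).
It fails at once if the ink roller is disturbed (moved more than 25 mm) (distance of roller from where it was at the start of the episode above 0.025 m).
It also fails if it takes over 120 s, if anything falls off the work surface, if the arm or the gripper's body presses on something with over 40 N, if the wrist force passes 120 N, or if a joint passes its speed limit or range.

## Working session

There is one attempt and no reset: what is moved stays moved. The work goes in short steps, Python scripts to look and compute and a tool call to move; the robot and the scene stay as the last step left them, time stands still between calls to the robot, and variables do not carry over. Pictures are saved under pics/ and viewed, at most 14 in all, crops included, and the job is handed in when it is done.

Besides the shell and the picture viewer there is one more tool, called after "Call:" as name(argument=value, ...), one argument or row to a line, values as JSON. servo_tool: Moves the arm, as the interface text tells. Shifts and turns lie within -1 to 1; 1 stands for 200 mm of shift or 30 degrees of turn. Its arguments: {"type":"object","properties":{"dp":{"type":"array"},"rot":{"type":"array"},"claw":{"type":"number"},"squeeze":{"type":"number"}},"required":["dp","rot"]}

```bash
mkdir -p pics; python3 - <<'E'
from station import readout, vision, job, env
import cv2,json
for n in("top","side"):
    cv2.imwrite(f"pics/{n}0.png",vision.snapshot(n)[:,:,::-1])
    c=vision.camera_info(n);print(c)
s=readout.observe();print(s["eef_pos"],s["tool_rot"],s["gripper_width"],env.hold_point_z)
E
```

```text
{'camera_matrix': array([[362.94023473,   0.        , 314.47371982],
       [  0.        , 362.94023473, 198.29965588],
       [  0.        ,   0.        ,   1.        ]]), 'dist_coeffs': array([-0.07735252,  0.        ,  0.        ,  0.        ,  0.        ]), 'rvec': array([ 2.20967974, -2.18264341,  0.08705357]), 'tvec': array([0.09046915, 0.50624699, 1.11985498])}
{'camera_matrix': array([[413.37013228,   0.        , 323.70767799],
       [  0.        , 413.37013228, 203.39509863],
       [  0.        ,   0.        ,   1.        ]]), 'dist_coeffs': array([-0.08294841,  0.        ,  0.        ,  0.        ,  0.        ]), 'rvec': array([ 0.43983154, -2.73316531,  1.2376105 ]), 'tvec': array([0.5004291 , 0.07495176, 1.53641884])}
[ 0.22638091 -0.5822003   0.2306212 ] [ 9.82858167e-01  1.84362240e-01 -1.18928817e-04 -6.11864873e-04] 0.08525081859475082 0.0187
```

View pics/top0.png

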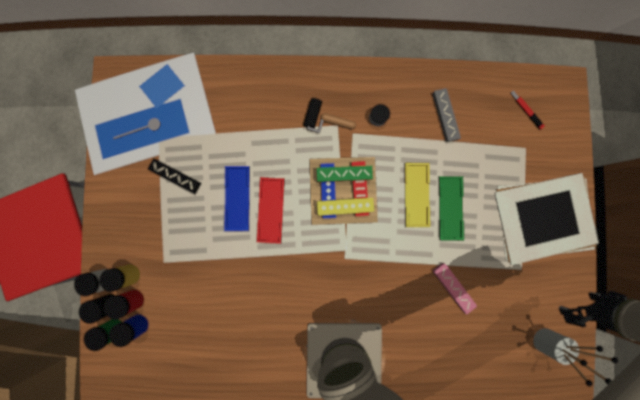

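View pics/side0.png

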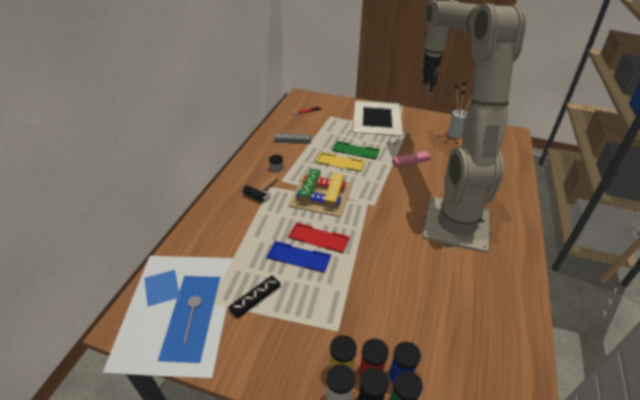

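Top view: image up is +x and image left is +y. The stack is at (343,190): green block (343,173) and yellow (344,207) on top, blue (328,190) and red (361,190) below. Trays: blue (237,199), red (270,210), yellow (417,195), green (451,208). Tin is at (379,115), roller at (315,115).

Candidates for block_green:
- green bar with zigzag, on the pile (343,173): this is the one
- black zigzag bar (174,175): decoy
- grey bar (446,115): decoy
- pink bar (455,289): decoy
- green tray (451,208): not a block

```bash
cat > h.py <<'E'
import numpy as np, cv2
from station import readout, vision, env
from scipy.spatial.transform import Rotation as R
def toworld(px,z,cam="top"):
    c=vision.camera_info(cam);K,D=c["camera_matrix"],c["dist_coeffs"]
    Rm=cv2.Rodrigues(c["rvec"])[0];C=-Rm.T@c["tvec"]
    n=cv2.undistortPoints(np.float64(px).reshape(-1,1,2),K,D).reshape(-1,2)
    d=np.c_[n,np.ones(len(n))]@Rm
    return (C+d*((z-C[2])/d[:,2])[:,None])[:,:2]
HUE={"blue":(110,128),"red":(0,8),"yellow":(22,34),"green":(50,85)}
def mask(im,col):
    hsv=cv2.cvtColor(im,cv2.COLOR_RGB2HSV);lo,hi=HUE[col]
    m=cv2.inRange(hsv,(lo,110,40),(hi,255,255))
    if col=="red": m|=cv2.inRange(hsv,(172,110,40),(180,255,255))
    return m
def rect(im,col,box,z):
    x0,y0,x1,y1=box;k=4
    big=cv2.resize(im[y0:y1,x0:x1],None,fx=k,fy=k,interpolation=cv2.INTER_CUBIC)
    ys,xs=np.nonzero(mask(big,col))
    p=toworld(np.c_[x0+(xs+.5)/k-.5,y0+(ys+.5)/k-.5],z)
    (c,s,a)=cv2.minAreaRect((p*1000).astype(np.float32))
    if s[0]<s[1]: a+=90;s=s[::-1]
    a=(a+90)%180-90
    return np.round(c,1),np.round(s,1),round(a,1)
TR={"blue":(215,155,258,240),"red":(252,165,292,252),"yellow":(398,155,434,235),"green":(433,165,472,250)}
BL={"blue":(315,155,345,225),"red":(347,155,377,225),"yellow":(305,192,385,222),"green":(305,158,385,188)}
E
python3 - <<'E'
from h import *
im=vision.snapshot("top")
for c in TR: print("tray",c,*rect(im,c,TR[c],.010))
for c in BL: print("block",c,*rect(im,c,BL[c],.032 if c in("blue","red") else .056))
cv2.imwrite("pics/crop.png",cv2.resize(im[145:235,200:480],(784,252),interpolation=cv2.INTER_CUBIC)[:,:,::-1])
print(toworld([[315,115],[379,115]],.03))
print(R.from_quat(readout.observe()["tool_rot"]).as_matrix().round(3))
E
```

```text
tray blue [503.4 341.9] [201.9  75.6] 0.7
tray red [467.4 235.6] [206.1  78.5] -1.9
tray yellow [ 522.6 -229.8] [204.   80.4] 0.5
tray green [ 480.8 -339.9] [199.4  74.7] 0.0
block blue [529.7  56.4] [165.7  39.9] 2.6
block red [537.3 -42.6] [171.7  46.3] 3.9
block yellow [480.    4.8] [176.4  48.5] -85.3
block green [579.7   8.3] [168.8  42.9] -87.1
[[ 0.76686831  0.09835663]
 [ 0.77087882 -0.10415462]]
[[ 0.932  0.362 -0.   ]
 [ 0.362 -0.932  0.001]
 [-0.    -0.001 -1.   ]]
```

View pics/crop.png

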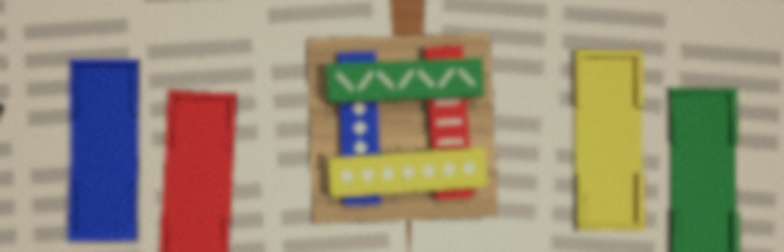

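The trays measure ~206x78 mm and the blocks ~170x42 mm with a 100 mm pitch, which matches the description. The crop confirms the zigzag green block on top at (343,173) and dotted yellow at (344,207). Next I plan the approach to green.

```bash
cat >> h.py <<'E'
def plan(*wps):
    """waypoints (x,y,z mm, yaw deg of tool x), each one or more calls; tool z down"""
    s=readout.observe();p=s["eef_pos"]*1000
    M=R.from_quat(s["tool_rot"]).as_matrix();yaw=np.degrees(np.arctan2(M[1,0],M[0,0]))
    print("at",p.round(1),round(yaw,2),"t",round(s["clock"],1),"tilt",M[:,2].round(4))
    for w in wps:
        q=np.array(w[:3],float);dy=w[3]-yaw
        for n in range(1,9):
            dp=(q-p)/n;out=[];y=yaw
            for i in range(n):
                a=np.radians(y);ex=np.array([np.cos(a),np.sin(a),0]);ey=np.array([np.sin(a),-np.cos(a),0])
                out.append((np.round([dp@ex/200,dp@ey/200,-dp[2]/200],4).tolist(),round(-dy/n/30,4)));y+=dy/n
            if all(max(map(abs,o[0]))<=1 and abs(o[1])<=1 for o in out):break
        for o in out: print(w,"dp",o[0],"rotz",o[1])
        p=q;yaw=w[3]
E
python3 - <<'E'
from h import *
plan((580,8,160,92.9),(580,8,36,92.9))
E
```

```text
at [ 226.4 -582.2  230.7] 21.25 t 0.1 tilt [-4.e-04  1.e-03 -1.e+00]
(580, 8, 160, 92.9) dp [0.6794, -0.5275, 0.0884] rotz -0.5971
(580, 8, 160, 92.9) dp [0.8087, -0.2929, 0.0884] rotz -0.5971
(580, 8, 160, 92.9) dp [0.8596, -0.03, 0.0884] rotz -0.5971
(580, 8, 160, 92.9) dp [0.8271, 0.2358, 0.0884] rotz -0.5971
(580, 8, 36, 92.9) dp [0.0, 0.0, 0.62] rotz -0.0
```

Call:
servo_tool(
  dp=[
    [0.679, -0.528, 0.088],
    [0.679, -0.528, 0.088],
    [0.679, -0.528, 0.088],
    [0.679, -0.528, 0.088],
    [0.679, -0.528, 0.088],
    [0.679, -0.528, 0.088],
    [0.679, -0.528, 0.088],
  ],
  rot=[
    [0, 0, -0.597],
    [0, 0, -0.597],
    [0, 0, -0.597],
    [0, 0, -0.597],
    [0, 0, -0.597],
    [0, 0, -0.597],
    [0, 0, -0.597],
  ],
  claw=-1,
  squeeze=60,
)

```text
clock: 0.73
eef_pos: [0.3147, -0.435, 0.2138]
tool_rot: [0.942, 0.335, -0.0, 0.0]
force: [0.2, -1.0, -0.8]
gripper_width: 0.0858
grasp_force: 0.0
```

Call:
servo_tool(
  dp=[
    [0.809, -0.293, 0.088],
    [0.809, -0.293, 0.088],
    [0.809, -0.293, 0.088],
    [0.809, -0.293, 0.088],
    [0.809, -0.293, 0.088],
    [0.809, -0.293, 0.088],
    [0.809, -0.293, 0.088],
  ],
  rot=[
    [0, 0, -0.597],
    [0, 0, -0.597],
    [0, 0, -0.597],
    [0, 0, -0.597],
    [0, 0, -0.597],
    [0, 0, -0.597],
    [0, 0, -0.597],
  ],
)

```text
clock: 1.32
eef_pos: [0.4029, -0.2886, 0.1961]
tool_rot: [0.879, 0.477, -0.0, 0.0]
force: [-0.9, -0.4, -0.2]
gripper_width: 0.0853
grasp_force: 0.0
```

Call:
servo_tool(
  dp=[
    [0.86, -0.03, 0.088],
    [0.86, -0.03, 0.088],
    [0.86, -0.03, 0.088],
    [0.86, -0.03, 0.088],
    [0.86, -0.03, 0.088],
    [0.86, -0.03, 0.088],
    [0.86, -0.03, 0.088],
  ],
  rot=[
    [0, 0, -0.597],
    [0, 0, -0.597],
    [0, 0, -0.597],
    [0, 0, -0.597],
    [0, 0, -0.597],
    [0, 0, -0.597],
    [0, 0, -0.597],
  ],
)

```text
clock: 1.9
eef_pos: [0.4915, -0.1417, 0.1783]
tool_rot: [0.794, 0.608, -0.0, -0.0]
force: [-0.8, -0.8, -0.5]
gripper_width: 0.0851
grasp_force: 0.0
```

Call:
servo_tool(
  dp=[
    [0.827, 0.236, 0.088],
    [0.827, 0.236, 0.088],
    [0.827, 0.236, 0.088],
    [0.827, 0.236, 0.088],
    [0.827, 0.236, 0.088],
    [0.827, 0.236, 0.088],
    [0.827, 0.236, 0.088],
    [0.827, 0.236, 0.088],
  ],
  rot=[
    [0, 0, -0.597],
    [0, 0, -0.597],
    [0, 0, -0.597],
    [0, 0, -0.597],
    [0, 0, -0.597],
    [0, 0, -0.597],
    [0, 0, -0.597],
    [0, 0, -0.597],
  ],
)

```text
clock: 2.57
eef_pos: [0.5801, 0.0045, 0.1608]
tool_rot: [0.691, 0.723, -0.001, 0.0]
force: [-0.9, 0.5, -0.2]
gripper_width: 0.0851
grasp_force: 0.0
```

```bash
python3 - <<'E'
from h import *
plan((580,8,35,92.9))
print(readout.observe()["force"],readout.observe()["joint_pos"])
E
```

```text
at [580.1   4.5 160.8] 92.65 t 2.6 tilt [-3.0e-04 -1.5e-03 -1.0e+00]
(580, 8, 35, 92.9) dp [0.0173, 0.0005, 0.629] rotz -0.0085
[-0.89374022  0.52687479 -0.15396   ] [ 0.43813383  0.35244817 -0.63959013  1.64727183  0.22300618  1.21618269
 -0.20389215]
```

Call:
servo_tool(
  dp=[
    [0, 0, 0.1],
    [0, 0, 0.2],
    [0, 0, 0.3],
    [0, 0, 0.4],
    [0, 0, 0.5],
    [0, 0, 0.57],
    [0, 0, 0.625],
    [0, 0, 0.625],
    [0, 0, 0.625],
  ],
  rot=[
    [0, 0, 0],
    [0, 0, 0],
    [0, 0, 0],
    [0, 0, 0],
    [0, 0, 0],
    [0, 0, 0],
    [0, 0, 0],
    [0, 0, 0],
    [0, 0, 0],
  ],
)

```text
clock: 3.32
eef_pos: [0.5803, 0.0071, 0.0361]
tool_rot: [0.689, 0.724, -0.0, 0.0]
force: [-0.0, 0.1, 0.6]
gripper_width: 0.0859
grasp_force: 0.0
```

Call:
servo_tool(
  dp=[
    [0, 0, 0],
    [0, 0, 0],
    [0, 0, 0],
    [0, 0, 0],
    [0, 0, 0],
    [0, 0, 0],
    [0, 0, 0],
    [0, 0, 0],
    [0, 0, 0],
    [0, 0, 0],
    [0, 0, 0],
    [0, 0, 0],
  ],
  rot=[
    [0, 0, 0],
    [0, 0, 0],
    [0, 0, 0],
    [0, 0, 0],
    [0, 0, 0],
    [0, 0, 0],
    [0, 0, 0],
    [0, 0, 0],
    [0, 0, 0],
    [0, 0, 0],
    [0, 0, 0],
    [0, 0, 0],
  ],
  claw=1,
)

```text
clock: 4.32
eef_pos: [0.581, 0.0079, 0.0369]
tool_rot: [0.689, 0.725, 0.0, 0.001]
force: [-0.5, 0.3, 6.5]
gripper_width: 0.0408
grasp_force: 61.7
```

```bash
python3 - <<'E'
from h import *
im=vision.snapshot("top")
print(rect(im,"green",BL["green"],.056))
cv2.imwrite("pics/g1.png",cv2.resize(vision.snapshot("side")[130:260,230:400],None,fx=4,fy=4,interpolation=2)[:,:,::-1])
plan((580,8,120,92.9),(481,-340,120,0),(481,-340,8,0))
E
```

```text
(array([578.2,  55.8]), array([70.7, 41.1]), -86.9)
at [581.    7.9  36.9] 92.89 t 4.4 tilt [ 1.7e-03 -2.0e-04 -1.0e+00]
(580, 8, 120, 92.9) dp [0.0009, -0.0047, -0.4154] rotz -0.0004
(481, -340, 120, 0) dp [-0.4282, -0.1456, -0.0] rotz 0.7742
(481, -340, 120, 0) dp [-0.4509, 0.035, -0.0] rotz 0.7742
(481, -340, 120, 0) dp [-0.4005, 0.21, -0.0] rotz 0.7742
(481, -340, 120, 0) dp [-0.2853, 0.3509, -0.0] rotz 0.7742
(481, -340, 8, 0) dp [0.0, 0.0, 0.56] rotz 0.0
```

View pics/g1.png

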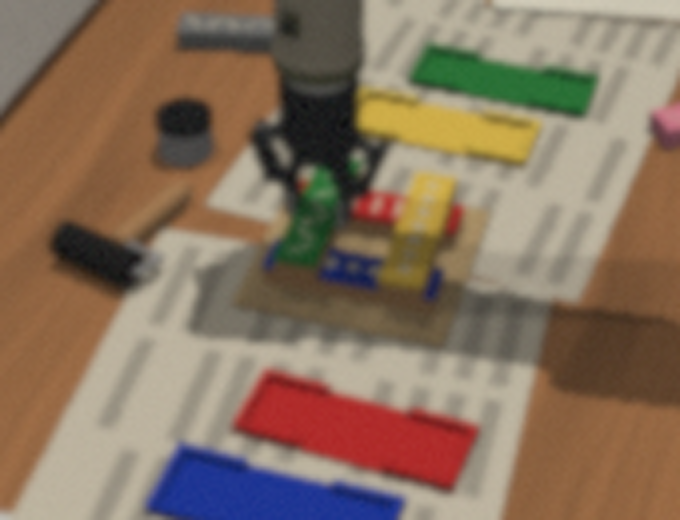

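Side crop: the fingers straddle the green block at side pixel (307,180), with opening 41 mm and grip 62 N. I lift it and carry it to the green tray.

Call:
servo_tool(
  dp=[
    [0, 0, -0.03],
    [0, 0, -0.1],
    [0, 0, -0.2],
    [0, 0, -0.3],
    [0, 0, -0.38],
    [0, 0, -0.415],
    [0, 0, -0.415],
  ],
  rot=[
    [0, 0, 0],
    [0, 0, 0],
    [0, 0, 0],
    [0, 0, 0],
    [0, 0, 0],
    [0, 0, 0],
    [0, 0, 0],
  ],
)

```text
clock: 5.0
eef_pos: [0.5813, 0.008, 0.1213]
tool_rot: [0.689, 0.725, 0.001, 0.001]
force: [0.4, -0.3, -2.0]
gripper_width: 0.0408
grasp_force: 60.8
```

Call:
servo_tool(
  dp=[
    [-0.04, -0.014, 0],
    [-0.12, -0.04, 0],
    [-0.22, -0.075, 0],
    [-0.32, -0.11, 0],
    [-0.428, -0.146, 0],
  ],
  rot=[
    [0, 0, 0.1],
    [0, 0, 0.25],
    [0, 0, 0.4],
    [0, 0, 0.58],
    [0, 0, 0.774],
  ],
)

```text
clock: 5.42
eef_pos: [0.5544, -0.0796, 0.1179]
tool_rot: [0.822, 0.57, -0.001, -0.001]
force: [-0.4, 0.4, -2.1]
gripper_width: 0.0407
grasp_force: 60.8
```

Call:
servo_tool(
  dp=[
    [-0.09, 0.007, 0],
    [-0.18, 0.014, 0],
    [-0.27, 0.021, 0],
    [-0.36, 0.028, 0],
    [-0.451, 0.035, 0],
  ],
  rot=[
    [0, 0, 0.155],
    [0, 0, 0.31],
    [0, 0, 0.465],
    [0, 0, 0.62],
    [0, 0, 0.774],
  ],
)

```text
clock: 5.83
eef_pos: [0.5296, -0.1668, 0.1179]
tool_rot: [0.92, 0.392, -0.001, -0.0]
force: [-0.9, -0.4, -1.6]
gripper_width: 0.0407
grasp_force: 60.8
```

Call:
servo_tool(
  dp=[
    [-0.08, 0.042, 0],
    [-0.16, 0.084, 0],
    [-0.24, 0.126, 0],
    [-0.32, 0.168, 0],
    [-0.4, 0.21, 0],
  ],
  rot=[
    [0, 0, 0.155],
    [0, 0, 0.31],
    [0, 0, 0.465],
    [0, 0, 0.62],
    [0, 0, 0.774],
  ],
)

```text
clock: 6.25
eef_pos: [0.5049, -0.2537, 0.1178]
tool_rot: [0.98, 0.199, -0.001, -0.0]
force: [0.3, 0.2, -0.7]
gripper_width: 0.0408
grasp_force: 60.8
```

Call:
servo_tool(
  dp=[
    [-0.08, 0.1, 0],
    [-0.15, 0.19, 0],
    [-0.21, 0.26, 0],
    [-0.26, 0.32, 0],
    [-0.285, 0.351, 0],
    [-0.285, 0.351, 0],
    [-0.285, 0.351, 0],
  ],
  rot=[
    [0, 0, 0.19],
    [0, 0, 0.38],
    [0, 0, 0.55],
    [0, 0, 0.7],
    [0, 0, 0.774],
    [0, 0, 0.774],
    [0, 0, 0.774],
  ],
)

```text
clock: 6.83
eef_pos: [0.4811, -0.3393, 0.1183]
tool_rot: [1.0, 0.001, -0.0, -0.0]
force: [-0.3, 0.9, -2.3]
gripper_width: 0.0408
grasp_force: 60.8
```

```bash
python3 - <<'E'
from h import *
im=vision.snapshot("top")
cv2.imwrite("pics/g2.png",cv2.resize(np.hstack([im[130:270,380:520],vision.snapshot("side")[60:200,290:430]]),None,fx=2.8,fy=2.8,interpolation=2)[:,:,::-1])
plan((481,-340,9,0))
E
```

```text
at [ 481.8 -338.5  118.7] 0.21 t 6.9 tilt [-0.e+00  9.e-04 -1.e+00]
(481, -340, 9, 0) dp [-0.004, 0.0076, 0.5483] rotz 0.0072
```

View pics/g2.png

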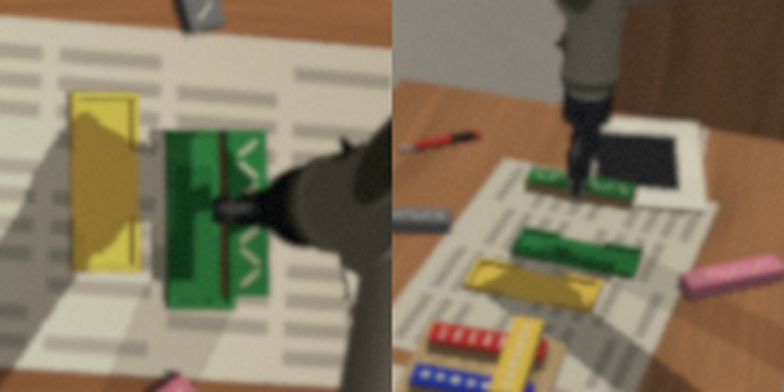

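Green is held level over its tray; its top face shows at about (469,205) in the top view. I check the parallax numerically before lowering.

```bash
python3 - <<'E'
from h import *
c=vision.camera_info("top")
pr=lambda P:cv2.projectPoints(np.float64([P]),c["rvec"],c["tvec"],c["camera_matrix"],c["dist_coeffs"])[0].ravel().round(1)
print(pr([.481,-.34,.109]),pr([.481,-.34,.012]),-cv2.Rodrigues(c["rvec"])[0].T@c["tvec"])
E
```

```text
[464.2 206.4] [451.4 207.7] [0.43237787 0.11354258 1.14834808]
```

Call:
servo_tool(
  dp=[
    [0, 0, 0.1],
    [0, 0, 0.2],
    [0, 0, 0.29],
    [0, 0, 0.35],
    [0, 0, 0.38],
    [0, 0, 0.38],
    [0, 0, 0.38],
  ],
  rot=[
    [0, 0, 0],
    [0, 0, 0],
    [0, 0, 0],
    [0, 0, 0],
    [0, 0, 0],
    [0, 0, 0],
    [0, 0, 0],
  ],
)

```text
clock: 7.52
eef_pos: [0.4817, -0.3399, 0.0434]
tool_rot: [1.0, 0.0, 0.0, 0.0]
force: [-0.4, -0.7, -2.0]
gripper_width: 0.0403
grasp_force: 60.9
```

```bash
python3 - <<'E'
from h import *
im=vision.snapshot("top");sd=vision.snapshot("side")
for n,i,P in(("top",im,[[.396,-.36,.036],[.396,-.319,.036],[.566,-.36,.036],[.566,-.319,.036]]),("side",sd,[[.396,-.36,.036],[.396,-.319,.036],[.566,-.36,.036],[.566,-.319,.036]])):
    c=vision.camera_info(n)
    # expected top-face corners at current TCP
    s=readout.observe()["eef_pos"];P=[[s[0]+a,s[1]+b,s[2]-.033+.024+.0] for a in(-.085,.085) for b in(-.021,.021)]
    q=cv2.projectPoints(np.float64(P),c["rvec"],c["tvec"],c["camera_matrix"],c["dist_coeffs"])[0].reshape(-1,2)
    print(n,q.round(1).tolist())
    x0,y0=(400,140) if n=="top" else (300,90)
    b=cv2.resize(i[y0:y0+120,x0:x0+95],None,fx=4,fy=4,interpolation=2)
    for u,v in (q-[x0,y0])*4+2: cv2.circle(b,(int(u),int(v)),3,(255,0,255),-1)
    if n=="top":A=b
cv2.imwrite("pics/g3.png",np.hstack([A,b])[:,:,::-1]);plan((481,-340,9,0))
E
```

```text
top [[461.1, 234.4], [448.0, 234.3], [460.4, 180.1], [447.4, 179.9]]
side [[375.5, 145.0], [373.5, 149.9], [339.3, 138.1], [336.7, 142.8]]
at [ 482.  -340.3   44.1] 0.03 t 7.6 tilt [ 0.0016 -0.0011 -1.    ]
(481, -340, 9, 0) dp [-0.0051, -0.0017, 0.1757] rotz 0.0009
```

View pics/g3.png

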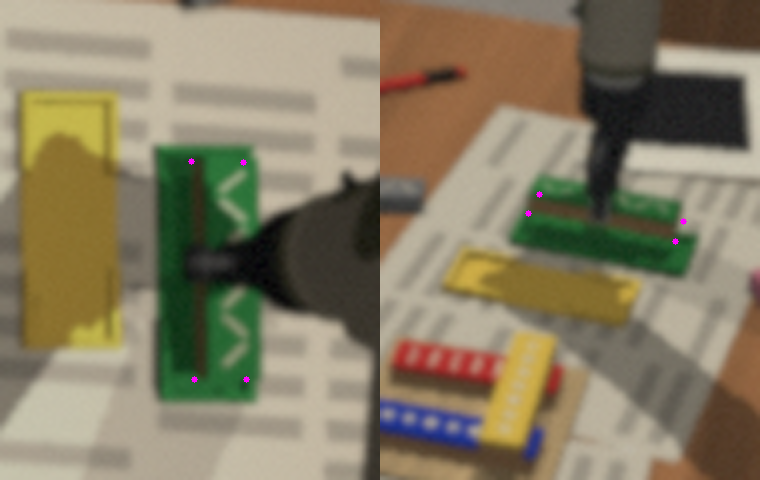

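My predicted overlay used the wrong height: the underside is 5 mm below the TCP, so the top is 19 mm above it. That 28 mm explains the 3.5 px offset, so the block is centred. I lower it to TCP z 9 mm and release.

Call:
servo_tool(
  dp=[
    [0, 0, 0.05],
    [0, 0, 0.09],
    [0, 0, 0.12],
    [0, 0, 0.145],
    [0, 0, 0.16],
    [0, 0, 0.167],
    [0, 0, 0.172],
    [0, 0, 0.174],
    [0, 0, 0.174],
  ],
  rot=[
    [0, 0, 0],
    [0, 0, 0],
    [0, 0, 0],
    [0, 0, 0],
    [0, 0, 0],
    [0, 0, 0],
    [0, 0, 0],
    [0, 0, 0],
    [0, 0, 0],
  ],
)

```text
clock: 8.37
eef_pos: [0.4811, -0.34, 0.0089]
tool_rot: [1.0, 0.0, -0.0, 0.0]
force: [-5.0, 2.7, 7.0]
gripper_width: 0.0408
grasp_force: 61.7
```

Call:
servo_tool(
  dp=[
    [0, 0, 0],
    [0, 0, 0],
    [0, 0, 0],
    [0, 0, 0],
    [0, 0, 0],
    [0, 0, 0],
    [0, 0, 0],
    [0, 0, 0],
  ],
  rot=[
    [0, 0, 0],
    [0, 0, 0],
    [0, 0, 0],
    [0, 0, 0],
    [0, 0, 0],
    [0, 0, 0],
    [0, 0, 0],
    [0, 0, 0],
  ],
  claw=-1,
)

```text
clock: 9.03
eef_pos: [0.4812, -0.3401, 0.0081]
tool_rot: [1.0, 0.0, 0.0, 0.0]
force: [-0.6, -0.3, 0.7]
gripper_width: 0.0854
grasp_force: 0.0
```

Call:
servo_tool(
  dp=[
    [0, 0, -0.05],
    [0, 0, -0.15],
    [0, 0, -0.3],
    [0, 0, -0.45],
    [0, 0, -0.6],
    [0, 0, -0.6],
    [0, 0, -0.6],
  ],
  rot=[
    [0, 0, 0],
    [0, 0, 0],
    [0, 0, 0],
    [0, 0, 0],
    [0, 0, 0],
    [0, 0, 0],
    [0, 0, 0],
  ],
)

```text
clock: 9.62
eef_pos: [0.4823, -0.3407, 0.1308]
tool_rot: [1.0, 0.0, 0.002, 0.001]
force: [-0.3, 0.6, -0.6]
gripper_width: 0.0853
grasp_force: 0.0
```

```bash
python3 - <<'E'
from h import *
im=vision.snapshot("top")
print(rect(im,"yellow",BL["yellow"],.056))
plan((480,5,120,94.7),(480,5,36,94.7))
E
```

```text
(array([480. ,   4.9]), array([176.6,  48.4]), -85.4)
at [ 481.4 -340.2  129. ] 0.0 t 9.7 tilt [ 0.0011 -0.001  -1.    ]
(480, 5, 120, 94.7) dp [-0.0017, -0.4315, 0.0113] rotz -0.7891
(480, 5, 120, 94.7) dp [0.1717, -0.3959, 0.0113] rotz -0.7891
(480, 5, 120, 94.7) dp [0.3162, -0.2936, 0.0113] rotz -0.7891
(480, 5, 120, 94.7) dp [0.4075, -0.1419, 0.0113] rotz -0.7891
(480, 5, 36, 94.7) dp [0.0, 0.0, 0.42] rotz -0.0
```

Call:
servo_tool(
  dp=[
    [-0.002, -0.432, 0.01],
    [-0.002, -0.432, 0.01],
    [-0.002, -0.432, 0.01],
    [-0.002, -0.432, 0.01],
    [-0.002, -0.432, 0.01],
  ],
  rot=[
    [0, 0, -0.789],
    [0, 0, -0.789],
    [0, 0, -0.789],
    [0, 0, -0.789],
    [0, 0, -0.789],
  ],
)

```text
clock: 10.08
eef_pos: [0.4801, -0.2526, 0.1251]
tool_rot: [0.978, 0.207, -0.001, -0.001]
force: [-0.2, -0.6, 0.3]
gripper_width: 0.0855
grasp_force: 0.0
```

Call:
servo_tool(
  dp=[
    [0.172, -0.396, 0.01],
    [0.172, -0.396, 0.01],
    [0.172, -0.396, 0.01],
    [0.172, -0.396, 0.01],
    [0.172, -0.396, 0.01],
  ],
  rot=[
    [0, 0, -0.789],
    [0, 0, -0.789],
    [0, 0, -0.789],
    [0, 0, -0.789],
    [0, 0, -0.789],
  ],
)

```text
clock: 10.5
eef_pos: [0.48, -0.167, 0.1234]
tool_rot: [0.916, 0.402, -0.0, -0.0]
force: [0.3, -0.3, 0.6]
gripper_width: 0.0853
grasp_force: 0.0
```

Call:
servo_tool(
  dp=[
    [0.316, -0.294, 0.01],
    [0.316, -0.294, 0.01],
    [0.316, -0.294, 0.01],
    [0.316, -0.294, 0.01],
    [0.316, -0.294, 0.01],
  ],
  rot=[
    [0, 0, -0.789],
    [0, 0, -0.789],
    [0, 0, -0.789],
    [0, 0, -0.789],
    [0, 0, -0.789],
  ],
)

```text
clock: 10.92
eef_pos: [0.4798, -0.0811, 0.1216]
tool_rot: [0.814, 0.58, -0.0, -0.0]
force: [-0.5, 0.5, -1.0]
gripper_width: 0.0851
grasp_force: 0.0
```

Call:
servo_tool(
  dp=[
    [0.408, -0.142, 0.01],
    [0.408, -0.142, 0.01],
    [0.408, -0.142, 0.01],
    [0.408, -0.142, 0.01],
    [0.408, -0.142, 0.01],
    [0.408, -0.142, 0.01],
    [0.408, -0.142, 0.01],
  ],
  rot=[
    [0, 0, -0.766],
    [0, 0, -0.766],
    [0, 0, -0.766],
    [0, 0, -0.766],
    [0, 0, -0.766],
    [0, 0, -0.766],
    [0, 0, -0.766],
  ],
)

```text
clock: 11.5
eef_pos: [0.4798, 0.0044, 0.1199]
tool_rot: [0.684, 0.729, -0.0, -0.0]
force: [0.4, 0.8, 0.5]
gripper_width: 0.0852
grasp_force: 0.0
```

```bash
python3 - <<'E'
from h import *
im=vision.snapshot("top")
print(rect(im,"green",TR["green"],.028))
cv2.imwrite("pics/g4.png",cv2.resize(im[150:250,300:480],None,fx=4,fy=4,interpolation=2)[:,:,::-1])
plan((480,5,36,94))
E
```

```text
(array([ 480. , -332.8]), array([196.3,  73.7]), 0.0)
at [479.8   4.5 119.9] 93.74 t 11.6 tilt [-3.e-04 -1.e-04 -1.e+00]
(480, 5, 36, 94) dp [0.0027, 0.0014, 0.4196] rotz -0.0086
```

View pics/g4.png

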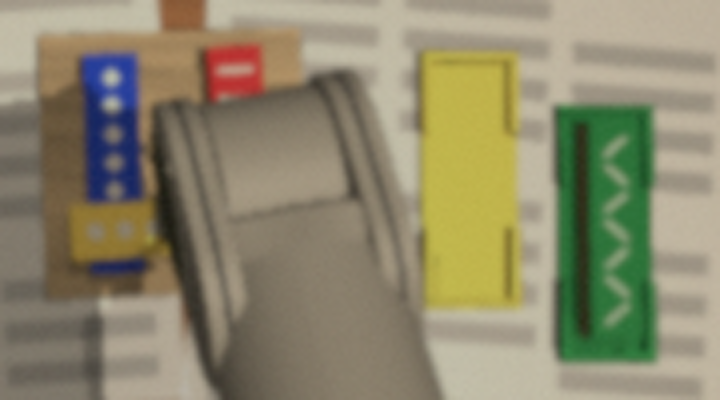

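Green lies inside its tray (zigzag at (454,208), rim visible all round). Now I grasp yellow.

Call:
servo_tool(
  dp=[
    [0, 0, 0.08],
    [0, 0, 0.18],
    [0, 0, 0.28],
    [0, 0, 0.36],
    [0, 0, 0.4],
    [0, 0, 0.415],
    [0, 0, 0.415],
    [0, 0, 0.415],
  ],
  rot=[
    [0, 0, 0],
    [0, 0, 0],
    [0, 0, 0],
    [0, 0, 0],
    [0, 0, 0],
    [0, 0, 0],
    [0, 0, 0],
    [0, 0, 0],
  ],
)

```text
clock: 12.22
eef_pos: [0.4803, 0.0053, 0.0378]
tool_rot: [0.682, 0.731, 0.0, 0.0]
force: [0.3, 0.1, 0.5]
gripper_width: 0.0855
grasp_force: 0.0
```

Call:
servo_tool(
  dp=[
    [0, 0, 0],
    [0, 0, 0],
    [0, 0, 0],
    [0, 0, 0],
    [0, 0, 0],
    [0, 0, 0],
    [0, 0, 0],
    [0, 0, 0],
    [0, 0, 0],
    [0, 0, 0],
  ],
  rot=[
    [0, 0, 0],
    [0, 0, 0],
    [0, 0, 0],
    [0, 0, 0],
    [0, 0, 0],
    [0, 0, 0],
    [0, 0, 0],
    [0, 0, 0],
    [0, 0, 0],
    [0, 0, 0],
  ],
  claw=1,
)

```text
clock: 13.05
eef_pos: [0.4803, 0.0053, 0.0378]
tool_rot: [0.682, 0.731, 0.0, 0.001]
force: [-1.2, -0.1, 6.9]
gripper_width: 0.0408
grasp_force: 61.2
```

```bash
python3 - <<'E'
from h import *
plan((480,5,120,94),(523,-230,120,.5),(523,-230,9,.5))
E
```

```text
at [480.3   5.3  37.8] 93.99 t 13.1 tilt [ 1.2e-03 -4.0e-04 -1.0e+00]
(480, 5, 120, 94) dp [-0.0016, -0.0017, -0.4109] rotz -0.0002
(523, -230, 120, 0.5) dp [-0.2968, 0.0331, -0.0] rotz 0.7792
(523, -230, 120, 0.5) dp [-0.2593, 0.1482, -0.0] rotz 0.7792
(523, -230, 120, 0.5) dp [-0.1792, 0.2389, -0.0] rotz 0.7792
(523, -230, 120, 0.5) dp [-0.0697, 0.2904, -0.0] rotz 0.7792
(523, -230, 9, 0.5) dp [0.0, 0.0, 0.555] rotz -0.0
```

Call:
servo_tool(
  dp=[
    [0, 0, -0.03],
    [0, 0, -0.1],
    [0, 0, -0.2],
    [0, 0, -0.3],
    [0, 0, -0.38],
    [0, 0, -0.41],
    [0, 0, -0.41],
  ],
  rot=[
    [0, 0, 0],
    [0, 0, 0],
    [0, 0, 0],
    [0, 0, 0],
    [0, 0, 0],
    [0, 0, 0],
    [0, 0, 0],
  ],
)

```text
clock: 13.63
eef_pos: [0.4805, 0.0053, 0.1205]
tool_rot: [0.682, 0.731, 0.001, 0.001]
force: [-0.5, 0.1, -0.8]
gripper_width: 0.0409
grasp_force: 60.8
```

Call:
servo_tool(
  dp=[
    [-0.04, 0.004, 0],
    [-0.1, 0.011, 0],
    [-0.16, 0.018, 0],
    [-0.22, 0.025, 0],
    [-0.297, 0.033, 0],
  ],
  rot=[
    [0, 0, 0.1],
    [0, 0, 0.25],
    [0, 0, 0.4],
    [0, 0, 0.58],
    [0, 0, 0.779],
  ],
)

```text
clock: 14.05
eef_pos: [0.4898, -0.0533, 0.1178]
tool_rot: [0.817, 0.577, -0.001, -0.001]
force: [-0.4, 0.0, -0.8]
gripper_width: 0.0408
grasp_force: 60.8
```

Call:
servo_tool(
  dp=[
    [-0.05, 0.03, 0],
    [-0.1, 0.06, 0],
    [-0.155, 0.09, 0],
    [-0.207, 0.12, 0],
    [-0.259, 0.148, 0],
  ],
  rot=[
    [0, 0, 0.155],
    [0, 0, 0.31],
    [0, 0, 0.465],
    [0, 0, 0.62],
    [0, 0, 0.779],
  ],
)

```text
clock: 14.47
eef_pos: [0.5005, -0.1126, 0.1176]
tool_rot: [0.917, 0.399, -0.001, -0.001]
force: [1.1, -0.8, -1.7]
gripper_width: 0.0403
grasp_force: 60.8
```

Call:
servo_tool(
  dp=[
    [-0.036, 0.048, 0],
    [-0.072, 0.096, 0],
    [-0.108, 0.144, 0],
    [-0.144, 0.192, 0],
    [-0.179, 0.239, 0],
  ],
  rot=[
    [0, 0, 0.155],
    [0, 0, 0.31],
    [0, 0, 0.465],
    [0, 0, 0.62],
    [0, 0, 0.779],
  ],
)

```text
clock: 14.88
eef_pos: [0.5113, -0.1713, 0.1176]
tool_rot: [0.979, 0.205, -0.001, -0.0]
force: [-0.0, 0.8, -1.3]
gripper_width: 0.0404
grasp_force: 60.8
```

Call:
servo_tool(
  dp=[
    [-0.018, 0.07, 0],
    [-0.036, 0.14, 0],
    [-0.05, 0.2, 0],
    [-0.06, 0.26, 0],
    [-0.07, 0.29, 0],
    [-0.07, 0.29, 0],
    [-0.07, 0.29, 0],
  ],
  rot=[
    [0, 0, 0.19],
    [0, 0, 0.38],
    [0, 0, 0.55],
    [0, 0, 0.7],
    [0, 0, 0.779],
    [0, 0, 0.779],
    [0, 0, 0.779],
  ],
)

```text
clock: 15.47
eef_pos: [0.5221, -0.2292, 0.1178]
tool_rot: [1.0, 0.005, -0.001, -0.0]
force: [0.6, 0.3, -1.4]
gripper_width: 0.0403
grasp_force: 60.8
```

```bash
python3 - <<'E'
from h import *
plan((523,-230,9.5,.5))
E
```

```text
at [ 522.1 -229.2  117.8] 0.58 t 15.5 tilt [-1.8e-03  7.0e-04 -1.0e+00]
(523, -230, 9.5, 0.5) dp [0.0047, 0.0041, 0.5415] rotz 0.0028
```

Call:
servo_tool(
  dp=[
    [0.002, 0.002, 0.06],
    [0.004, 0.002, 0.16],
    [0.004, 0.002, 0.26],
    [0.004, 0.002, 0.35],
    [0.004, 0.002, 0.42],
    [0.004, 0.002, 0.47],
    [0.004, 0.002, 0.505],
    [0.004, 0.002, 0.525],
    [0.004, 0.002, 0.535],
    [0.004, 0.002, 0.541],
    [0.004, 0.002, 0.541],
    [0.004, 0.002, 0.541],
  ],
  rot=[
    [0, 0, 0],
    [0, 0, 0],
    [0, 0, 0],
    [0, 0, 0],
    [0, 0, 0],
    [0, 0, 0],
    [0, 0, 0],
    [0, 0, 0],
    [0, 0, 0],
    [0, 0, 0],
    [0, 0, 0],
    [0, 0, 0],
  ],
)

```text
clock: 16.47
eef_pos: [0.5239, -0.2301, 0.0115]
tool_rot: [1.0, 0.005, 0.001, 0.0]
force: [-0.8, 0.5, -1.4]
gripper_width: 0.0409
grasp_force: 60.8
```

Call:
servo_tool(
  dp=[
    [0, 0, 0.005],
    [0, 0, 0.01],
    [0, 0, 0.012],
    [0, 0, 0.012],
  ],
  rot=[
    [0, 0, 0],
    [0, 0, 0],
    [0, 0, 0],
    [0, 0, 0],
  ],
)

```text
clock: 16.8
eef_pos: [0.5239, -0.2301, 0.0098]
tool_rot: [1.0, 0.004, 0.0, 0.0]
force: [-4.7, 1.4, 12.0]
gripper_width: 0.0407
grasp_force: 62.3
```

Contact with the floor, so I release and retreat.

Call:
servo_tool(
  dp=[
    [0, 0, 0],
    [0, 0, 0],
    [0, 0, 0],
    [0, 0, 0],
    [0, 0, 0],
    [0, 0, 0],
    [0, 0, 0],
    [0, 0, 0],
  ],
  rot=[
    [0, 0, 0],
    [0, 0, 0],
    [0, 0, 0],
    [0, 0, 0],
    [0, 0, 0],
    [0, 0, 0],
    [0, 0, 0],
    [0, 0, 0],
  ],
  claw=-1,
)

```text
clock: 17.47
eef_pos: [0.5235, -0.2299, 0.0085]
tool_rot: [1.0, 0.005, 0.0, 0.0]
force: [-0.8, -0.2, -0.3]
gripper_width: 0.0855
grasp_force: 0.0
```

Call:
servo_tool(
  dp=[
    [0, 0, -0.05],
    [0, 0, -0.15],
    [0, 0, -0.3],
    [0, 0, -0.45],
    [0, 0, -0.55],
    [0, 0, -0.55],
    [0, 0, -0.55],
  ],
  rot=[
    [0, 0, 0],
    [0, 0, 0],
    [0, 0, 0],
    [0, 0, 0],
    [0, 0, 0],
    [0, 0, 0],
    [0, 0, 0],
  ],
)

```text
clock: 18.05
eef_pos: [0.5243, -0.2302, 0.1204]
tool_rot: [1.0, 0.004, 0.001, 0.001]
force: [0.3, -0.2, -0.3]
gripper_width: 0.0857
grasp_force: 0.0
```

```bash
python3 - <<'E'
from h import *
im=vision.snapshot("top")
for c in("red","blue"): print(c,rect(im,c,BL[c],.032))
cv2.imwrite("pics/g5.png",cv2.resize(im[145:245,300:480],None,fx=4,fy=4,interpolation=2)[:,:,::-1])
E
```

```text
red (array([537. , -43.2]), array([172.1,  47.3]), 4.4)
blue (array([529.5,  56.5]), array([166.1,  40.3]), 2.9)
```

View pics/g5.png

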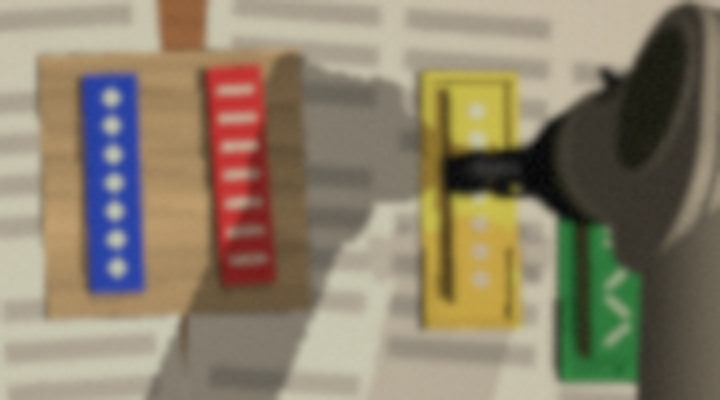

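Yellow dots at (419,190) sit inside the yellow tray. Red (360,189) and blue (328,191) are undisturbed on the board. Red is next.

```bash
python3 - <<'E'
from h import *
print(readout.observe()["joint_pos"].round(2))
plan((537,-43,118,184),(537,-43,13,184))
E
```

```text
[ 0.58  0.32 -0.29  1.73  0.1   1.11 -1.31]
at [ 523.5 -229.9  119. ] 0.51 t 18.1 tilt [ 6.e-04 -4.e-04 -1.e+00]
(537, -43, 118, 184) dp [0.0108, -0.1334, 0.0007] rotz -0.8737
(537, -43, 118, 184) dp [0.0687, -0.1149, 0.0007] rotz -0.8737
(537, -43, 118, 184) dp [0.1124, -0.0728, 0.0007] rotz -0.8737
(537, -43, 118, 184) dp [0.133, -0.0157, 0.0007] rotz -0.8737
(537, -43, 118, 184) dp [0.1262, 0.0447, 0.0007] rotz -0.8737
(537, -43, 118, 184) dp [0.0935, 0.0958, 0.0007] rotz -0.8737
(537, -43, 118, 184) dp [0.0415, 0.1273, 0.0007] rotz -0.8737
(537, -43, 13, 184) dp [0.0, 0.0, 0.525] rotz 0.0
```

Call:
servo_tool(
  dp=[
    [0.011, -0.133, 0],
    [0.011, -0.133, 0],
    [0.011, -0.133, 0],
    [0.011, -0.133, 0],
    [0.011, -0.133, 0],
  ],
  rot=[
    [0, 0, -0.874],
    [0, 0, -0.874],
    [0, 0, -0.874],
    [0, 0, -0.874],
    [0, 0, -0.874],
  ],
)

```text
clock: 18.52
eef_pos: [0.5247, -0.203, 0.1173]
tool_rot: [0.972, 0.233, -0.001, -0.001]
force: [-0.3, 0.4, 0.2]
gripper_width: 0.0856
grasp_force: 0.0
```

Call:
servo_tool(
  dp=[
    [0.069, -0.115, 0],
    [0.069, -0.115, 0],
    [0.069, -0.115, 0],
    [0.069, -0.115, 0],
    [0.069, -0.115, 0],
  ],
  rot=[
    [0, 0, -0.874],
    [0, 0, -0.874],
    [0, 0, -0.874],
    [0, 0, -0.874],
    [0, 0, -0.874],
  ],
)

```text
clock: 18.93
eef_pos: [0.5269, -0.1764, 0.1177]
tool_rot: [0.895, 0.446, -0.0, -0.001]
force: [-0.5, -0.9, 0.0]
gripper_width: 0.0853
grasp_force: 0.0
```

Call:
servo_tool(
  dp=[
    [0.112, -0.073, 0],
    [0.112, -0.073, 0],
    [0.112, -0.073, 0],
    [0.112, -0.073, 0],
    [0.112, -0.073, 0],
  ],
  rot=[
    [0, 0, -0.874],
    [0, 0, -0.874],
    [0, 0, -0.874],
    [0, 0, -0.874],
    [0, 0, -0.874],
  ],
)

```text
clock: 19.35
eef_pos: [0.5289, -0.1498, 0.1179]
tool_rot: [0.771, 0.637, -0.0, -0.0]
force: [0.6, -0.1, -0.2]
gripper_width: 0.0853
grasp_force: 0.0
```

Call:
servo_tool(
  dp=[
    [0.133, -0.016, 0],
    [0.133, -0.016, 0],
    [0.133, -0.016, 0],
    [0.133, -0.016, 0],
    [0.133, -0.016, 0],
  ],
  rot=[
    [0, 0, -0.874],
    [0, 0, -0.874],
    [0, 0, -0.874],
    [0, 0, -0.874],
    [0, 0, -0.874],
  ],
)

```text
clock: 19.77
eef_pos: [0.5309, -0.1232, 0.1181]
tool_rot: [0.607, 0.795, -0.0, -0.0]
force: [0.1, 0.6, -0.5]
gripper_width: 0.0856
grasp_force: 0.0
```

Call:
servo_tool(
  dp=[
    [0.126, 0.045, 0],
    [0.126, 0.045, 0],
    [0.126, 0.045, 0],
    [0.126, 0.045, 0],
    [0.126, 0.045, 0],
  ],
  rot=[
    [0, 0, -0.874],
    [0, 0, -0.874],
    [0, 0, -0.874],
    [0, 0, -0.874],
    [0, 0, -0.874],
  ],
)

```text
clock: 20.18
eef_pos: [0.533, -0.0965, 0.1182]
tool_rot: [0.412, 0.911, 0.0, -0.0]
force: [0.1, -0.4, -0.5]
gripper_width: 0.0852
grasp_force: 0.0
```

Call:
servo_tool(
  dp=[
    [0.094, 0.096, 0],
    [0.094, 0.096, 0],
    [0.094, 0.096, 0],
    [0.094, 0.096, 0],
    [0.094, 0.096, 0],
  ],
  rot=[
    [0, 0, -0.874],
    [0, 0, -0.874],
    [0, 0, -0.874],
    [0, 0, -0.874],
    [0, 0, -0.874],
  ],
)

```text
clock: 20.6
eef_pos: [0.5348, -0.0698, 0.1182]
tool_rot: [0.194, 0.981, 0.0, -0.0]
force: [-0.0, 0.2, 1.3]
gripper_width: 0.0854
grasp_force: 0.0
```

Call:
servo_tool(
  dp=[
    [0.042, 0.127, 0],
    [0.042, 0.127, 0],
    [0.042, 0.127, 0],
    [0.042, 0.127, 0],
    [0.042, 0.127, 0],
    [0.042, 0.127, 0],
    [0.042, 0.127, 0],
  ],
  rot=[
    [0, 0, -0.874],
    [0, 0, -0.874],
    [0, 0, -0.874],
    [0, 0, -0.874],
    [0, 0, -0.874],
    [0, 0, -0.874],
    [0, 0, -0.874],
  ],
)

```text
clock: 21.18
eef_pos: [0.5368, -0.0431, 0.1184]
tool_rot: [-0.032, 0.999, -0.0, -0.0]
force: [-0.3, -0.6, -0.3]
gripper_width: 0.0853
grasp_force: 0.0
```

```bash
python3 - <<'E'
from h import *
plan((537,-43,13,184))
E
```

```text
at [536.8 -43.1 118.4] -176.36 t 21.2 tilt [-1.e-04 -1.e-04 -1.e+00]
(537, -43, 13, 184) dp [-0.0002, 0.0001, 0.0659] rotz -1.5015
(537, -43, 13, 184) dp [-0.0002, -0.0001, 0.0659] rotz -1.5015
(537, -43, 13, 184) dp [-0.0001, -0.0002, 0.0659] rotz -1.5015
(537, -43, 13, 184) dp [0.0001, -0.0002, 0.0659] rotz -1.5015
(537, -43, 13, 184) dp [0.0002, -0.0001, 0.0659] rotz -1.5015
(537, -43, 13, 184) dp [0.0002, 0.0001, 0.0659] rotz -1.5015
(537, -43, 13, 184) dp [0.0001, 0.0002, 0.0659] rotz -1.5015
(537, -43, 13, 184) dp [-0.0001, 0.0002, 0.0659] rotz -1.5015
```

Call:
servo_tool(
  dp=[
    [0, 0, 0.08],
    [0, 0, 0.18],
    [0, 0, 0.28],
    [0, 0, 0.38],
    [0, 0, 0.46],
    [0, 0, 0.5],
    [0, 0, 0.525],
    [0, 0, 0.525],
    [0, 0, 0.525],
  ],
  rot=[
    [0, 0, 0],
    [0, 0, 0],
    [0, 0, 0],
    [0, 0, 0],
    [0, 0, 0],
    [0, 0, 0],
    [0, 0, 0],
    [0, 0, 0],
    [0, 0, 0],
  ],
)

```text
clock: 21.93
eef_pos: [0.5373, -0.0429, 0.0142]
tool_rot: [-0.035, 0.999, -0.0, 0.0]
force: [0.2, 0.5, 0.3]
gripper_width: 0.0854
grasp_force: 0.0
```

Call:
servo_tool(
  dp=[
    [0, 0, 0],
    [0, 0, 0],
    [0, 0, 0],
    [0, 0, 0],
    [0, 0, 0],
    [0, 0, 0],
    [0, 0, 0],
    [0, 0, 0],
    [0, 0, 0],
    [0, 0, 0],
  ],
  rot=[
    [0, 0, 0],
    [0, 0, 0],
    [0, 0, 0],
    [0, 0, 0],
    [0, 0, 0],
    [0, 0, 0],
    [0, 0, 0],
    [0, 0, 0],
    [0, 0, 0],
    [0, 0, 0],
  ],
  claw=1,
)

```text
clock: 22.77
eef_pos: [0.5374, -0.043, 0.0143]
tool_rot: [-0.035, 0.999, -0.0, 0.001]
force: [-1.6, 0.3, 6.9]
gripper_width: 0.0408
grasp_force: 61.7
```

```bash
python3 - <<'E'
from h import *
plan((537,-43,118,-176.3),(468,235.6,118,-181.9))
E
```

```text
at [537.4 -43.   14.3] -175.96 t 22.8 tilt [ 1.1e-03 -4.0e-04 -1.0e+00]
(537, -43, 118, -176.3) dp [0.0018, 0.0001, -0.5186] rotz 0.0114
(468, 235.6, 118, -181.9) dp [0.1272, 0.7062, -0.0] rotz 0.0933
(468, 235.6, 118, -181.9) dp [0.1615, 0.6991, -0.0] rotz 0.0933
```

Call:
servo_tool(
  dp=[
    [0, 0, -0.03],
    [0, 0, -0.1],
    [0, 0, -0.2],
    [0, 0, -0.31],
    [0, 0, -0.42],
    [0, 0, -0.49],
    [0, 0, -0.52],
    [0, 0, -0.52],
  ],
  rot=[
    [0, 0, 0],
    [0, 0, 0],
    [0, 0, 0],
    [0, 0, 0],
    [0, 0, 0],
    [0, 0, 0],
    [0, 0, 0],
    [0, 0, 0],
  ],
)

```text
clock: 23.43
eef_pos: [0.5375, -0.0431, 0.119]
tool_rot: [-0.035, 0.999, -0.0, 0.001]
force: [-0.1, 0.6, -1.4]
gripper_width: 0.0408
grasp_force: 60.8
```

Call:
servo_tool(
  dp=[
    [0.01, 0.05, 0],
    [0.025, 0.14, 0],
    [0.04, 0.24, 0],
    [0.06, 0.35, 0],
    [0.085, 0.47, 0],
    [0.105, 0.59, 0],
    [0.127, 0.706, 0],
  ],
  rot=[
    [0, 0, 0.01],
    [0, 0, 0.02],
    [0, 0, 0.04],
    [0, 0, 0.05],
    [0, 0, 0.07],
    [0, 0, 0.08],
    [0, 0, 0.1],
  ],
)

```text
clock: 24.02
eef_pos: [0.4998, 0.0978, 0.1161]
tool_rot: [-0.009, 1.0, 0.0, -0.001]
force: [-0.1, -0.0, -0.7]
gripper_width: 0.0406
grasp_force: 60.8
```

Call:
servo_tool(
  dp=[
    [0.028, 0.12, 0],
    [0.055, 0.24, 0],
    [0.08, 0.35, 0],
    [0.105, 0.46, 0],
    [0.128, 0.56, 0],
    [0.147, 0.64, 0],
    [0.162, 0.699, 0],
    [0.162, 0.699, 0],
    [0.162, 0.699, 0],
  ],
  rot=[
    [0, 0, 0.02],
    [0, 0, 0.04],
    [0, 0, 0.05],
    [0, 0, 0.06],
    [0, 0, 0.08],
    [0, 0, 0.1],
    [0, 0, 0.1],
    [0, 0, 0.1],
    [0, 0, 0.1],
  ],
)

```text
clock: 24.77
eef_pos: [0.4653, 0.2358, 0.1164]
tool_rot: [0.016, 1.0, -0.0, -0.001]
force: [1.1, -0.2, -0.8]
gripper_width: 0.041
grasp_force: 60.8
```

```bash
python3 - <<'E'
from h import *
plan((468,235.6,10.3,178.1))
E
```

```text
at [465.3 235.8 116.4] 178.17 t 24.8 tilt [-1.8e-03 -4.0e-04 -1.0e+00]
(468, 235.6, 10.3, 178.1) dp [-0.0135, -0.0005, 0.5307] rotz 0.0023
```

Call:
servo_tool(
  dp=[
    [-0.004, 0, 0.06],
    [-0.008, 0, 0.16],
    [-0.01, 0, 0.26],
    [-0.01, 0, 0.35],
    [-0.01, 0, 0.42],
    [-0.01, 0, 0.46],
    [-0.01, 0, 0.49],
    [-0.01, 0, 0.51],
    [-0.01, 0, 0.52],
    [-0.01, 0, 0.527],
    [-0.01, 0, 0.53],
    [-0.01, 0, 0.53],
  ],
  rot=[
    [0, 0, 0],
    [0, 0, 0],
    [0, 0, 0],
    [0, 0, 0],
    [0, 0, 0],
    [0, 0, 0],
    [0, 0, 0],
    [0, 0, 0],
    [0, 0, 0],
    [0, 0, 0],
    [0, 0, 0],
    [0, 0, 0],
  ],
)

```text
clock: 25.77
eef_pos: [0.4688, 0.2353, 0.0119]
tool_rot: [0.017, 1.0, 0.0, 0.0]
force: [-0.2, -0.5, -1.4]
gripper_width: 0.0408
grasp_force: 60.9
```

Call:
servo_tool(
  dp=[
    [0, 0, 0.005],
    [0, 0, 0.01],
    [0, 0, 0.01],
  ],
  rot=[
    [0, 0, 0],
    [0, 0, 0],
    [0, 0, 0],
  ],
)

```text
clock: 26.02
eef_pos: [0.4688, 0.2353, 0.0103]
tool_rot: [0.017, 1.0, -0.0, 0.0]
force: [-2.1, -1.9, 8.2]
gripper_width: 0.0408
grasp_force: 61.9
```

Red is in contact with its tray floor. I release, retreat and head for blue.

Call:
servo_tool(
  dp=[
    [0, 0, 0],
    [0, 0, 0],
    [0, 0, 0],
    [0, 0, 0],
    [0, 0, 0],
    [0, 0, 0],
    [0, 0, 0],
    [0, 0, 0],
  ],
  rot=[
    [0, 0, 0],
    [0, 0, 0],
    [0, 0, 0],
    [0, 0, 0],
    [0, 0, 0],
    [0, 0, 0],
    [0, 0, 0],
    [0, 0, 0],
  ],
  claw=-1,
)

```text
clock: 26.68
eef_pos: [0.4685, 0.2352, 0.0095]
tool_rot: [0.017, 1.0, -0.0, 0.0]
force: [0.3, 0.6, -0.5]
gripper_width: 0.0855
grasp_force: 0.0
```

Call:
servo_tool(
  dp=[
    [0, 0, -0.05],
    [0, 0, -0.15],
    [0, 0, -0.3],
    [0, 0, -0.45],
    [0, 0, -0.53],
    [0, 0, -0.53],
    [0, 0, -0.53],
  ],
  rot=[
    [0, 0, 0],
    [0, 0, 0],
    [0, 0, 0],
    [0, 0, 0],
    [0, 0, 0],
    [0, 0, 0],
    [0, 0, 0],
  ],
)

```text
clock: 27.27
eef_pos: [0.4691, 0.2353, 0.1166]
tool_rot: [0.017, 1.0, 0.0, 0.001]
force: [-0.6, -0.1, -0.2]
gripper_width: 0.0853
grasp_force: 0.0
```

```bash
python3 - <<'E'
from h import *
plan((530,56.5,118,182.9))
E
```

```text
at [469.1 235.3 116.6] 178.04 t 27.3 tilt [ 2.2e-03  1.0e-04 -1.0e+00]
(530, 56.5, 118, 182.9) dp [-0.3351, -0.8831, -0.007] rotz -0.1619
```

Call:
servo_tool(
  dp=[
    [-0.335, -0.883, 0],
    [-0.335, -0.883, 0],
    [-0.335, -0.883, 0],
    [-0.335, -0.883, 0],
    [-0.335, -0.883, 0],
    [-0.335, -0.883, 0],
    [-0.335, -0.883, 0],
    [-0.335, -0.883, 0],
  ],
  rot=[
    [0, 0, -0.16],
    [0, 0, -0.16],
    [0, 0, -0.16],
    [0, 0, -0.16],
    [0, 0, -0.16],
    [0, 0, -0.16],
    [0, 0, -0.16],
    [0, 0, -0.16],
  ],
)

```text
clock: 27.93
eef_pos: [0.5287, 0.0574, 0.1148]
tool_rot: [-0.025, 1.0, 0.0, -0.001]
force: [-0.1, 1.3, -0.8]
gripper_width: 0.0851
grasp_force: 0.0
```

```bash
python3 - <<'E'
from h import *
plan((530,56.5,13,-177.1))
E
```

```text
at [528.7  57.4 114.8] -177.08 t 27.9 tilt [-1.4e-03  6.0e-04 -1.0e+00]
(530, 56.5, 13, -177.1) dp [-0.0064, -0.005, 0.5091] rotz 0.0005
```

Call:
servo_tool(
  dp=[
    [0, 0, 0.08],
    [0, 0, 0.18],
    [0, 0, 0.28],
    [0, 0, 0.38],
    [0, 0, 0.45],
    [0, 0, 0.49],
    [0, 0, 0.51],
    [0, 0, 0.51],
    [0, 0, 0.51],
  ],
  rot=[
    [0, 0, 0],
    [0, 0, 0],
    [0, 0, 0],
    [0, 0, 0],
    [0, 0, 0],
    [0, 0, 0],
    [0, 0, 0],
    [0, 0, 0],
    [0, 0, 0],
  ],
)

```text
clock: 28.68
eef_pos: [0.5299, 0.0569, 0.0142]
tool_rot: [-0.025, 1.0, 0.0, 0.0]
force: [-0.7, 0.0, -0.3]
gripper_width: 0.0854
grasp_force: 0.0
```

Call:
servo_tool(
  dp=[
    [0, 0, 0],
    [0, 0, 0],
    [0, 0, 0],
    [0, 0, 0],
    [0, 0, 0],
    [0, 0, 0],
    [0, 0, 0],
    [0, 0, 0],
    [0, 0, 0],
    [0, 0, 0],
  ],
  rot=[
    [0, 0, 0],
    [0, 0, 0],
    [0, 0, 0],
    [0, 0, 0],
    [0, 0, 0],
    [0, 0, 0],
    [0, 0, 0],
    [0, 0, 0],
    [0, 0, 0],
    [0, 0, 0],
  ],
  claw=1,
)

```text
clock: 29.52
eef_pos: [0.53, 0.0564, 0.0142]
tool_rot: [-0.025, 1.0, -0.0, 0.001]
force: [-2.4, 0.6, 7.1]
gripper_width: 0.0407
grasp_force: 61.5
```

```bash
python3 - <<'E'
from h import *
s=readout.observe()["eef_pos"]*1000
plan((s[0],s[1],118,-177.1),(504,342,118,-179.5))
E
```

```text
at [530.   56.4  14.2] -177.15 t 29.5 tilt [ 1.1e-03 -3.0e-04 -1.0e+00]
(np.float64(530.009255056971), np.float64(56.4434767764977), 118, -177.1) dp [0.0, 0.0, -0.5189] rotz -0.0018
(504, 342, 118, -179.5) dp [0.0288, 0.7163, -0.0] rotz 0.04
(504, 342, 118, -179.5) dp [0.0438, 0.7155, -0.0] rotz 0.04
```

Call:
servo_tool(
  dp=[
    [0, 0, -0.03],
    [0, 0, -0.1],
    [0, 0, -0.2],
    [0, 0, -0.31],
    [0, 0, -0.42],
    [0, 0, -0.49],
    [0, 0, -0.52],
    [0, 0, -0.52],
  ],
  rot=[
    [0, 0, 0],
    [0, 0, 0],
    [0, 0, 0],
    [0, 0, 0],
    [0, 0, 0],
    [0, 0, 0],
    [0, 0, 0],
    [0, 0, 0],
  ],
)

```text
clock: 30.18
eef_pos: [0.5302, 0.0564, 0.119]
tool_rot: [-0.025, 1.0, -0.0, 0.001]
force: [-0.6, -0.2, -1.2]
gripper_width: 0.0407
grasp_force: 60.7
```

Call:
servo_tool(
  dp=[
    [0.002, 0.05, 0],
    [0.006, 0.14, 0],
    [0.01, 0.24, 0],
    [0.014, 0.35, 0],
    [0.019, 0.47, 0],
    [0.024, 0.59, 0],
    [0.029, 0.716, 0],
  ],
  rot=[
    [0, 0, 0.01],
    [0, 0, 0.01],
    [0, 0, 0.02],
    [0, 0, 0.02],
    [0, 0, 0.03],
    [0, 0, 0.03],
    [0, 0, 0.04],
  ],
)

```text
clock: 30.77
eef_pos: [0.5158, 0.1996, 0.1161]
tool_rot: [-0.014, 1.0, -0.0, -0.001]
force: [0.7, -0.5, -1.2]
gripper_width: 0.0403
grasp_force: 60.7
```

Call:
servo_tool(
  dp=[
    [0.007, 0.12, 0],
    [0.014, 0.24, 0],
    [0.021, 0.35, 0],
    [0.028, 0.46, 0],
    [0.034, 0.56, 0],
    [0.04, 0.65, 0],
    [0.044, 0.716, 0],
    [0.044, 0.716, 0],
    [0.044, 0.716, 0],
  ],
  rot=[
    [0, 0, 0.01],
    [0, 0, 0.01],
    [0, 0, 0.02],
    [0, 0, 0.02],
    [0, 0, 0.03],
    [0, 0, 0.03],
    [0, 0, 0.04],
    [0, 0, 0.04],
    [0, 0, 0.04],
  ],
)

```text
clock: 31.52
eef_pos: [0.5027, 0.3422, 0.1162]
tool_rot: [-0.005, 1.0, -0.0, -0.001]
force: [-0.4, 0.2, -1.0]
gripper_width: 0.0407
grasp_force: 60.8
```

```bash
python3 - <<'E'
from h import *
plan((504,342,10.2,-179.5))
E
```

```text
at [502.7 342.2 116.2] -179.45 t 31.5 tilt [-1.8e-03 -9.0e-04 -1.0e+00]
(504, 342, 10.2, -179.5) dp [-0.0063, -0.001, 0.5298] rotz 0.0017
```

Call:
servo_tool(
  dp=[
    [-0.002, 0, 0.06],
    [-0.004, 0, 0.16],
    [-0.004, 0, 0.26],
    [-0.004, 0, 0.35],
    [-0.004, 0, 0.42],
    [-0.004, 0, 0.46],
    [-0.004, 0, 0.49],
    [-0.004, 0, 0.51],
    [-0.004, 0, 0.52],
    [-0.004, 0, 0.527],
    [-0.004, 0, 0.53],
    [-0.004, 0, 0.53],
  ],
  rot=[
    [0, 0, 0],
    [0, 0, 0],
    [0, 0, 0],
    [0, 0, 0],
    [0, 0, 0],
    [0, 0, 0],
    [0, 0, 0],
    [0, 0, 0],
    [0, 0, 0],
    [0, 0, 0],
    [0, 0, 0],
    [0, 0, 0],
  ],
)

```text
clock: 32.52
eef_pos: [0.5047, 0.3423, 0.0119]
tool_rot: [-0.004, 1.0, 0.0, 0.0]
force: [0.3, -0.8, -1.1]
gripper_width: 0.041
grasp_force: 60.8
```

Call:
servo_tool(
  dp=[
    [0, 0, 0.005],
    [0, 0, 0.01],
    [0, 0, 0.01],
  ],
  rot=[
    [0, 0, 0],
    [0, 0, 0],
    [0, 0, 0],
  ],
)

```text
clock: 32.77
eef_pos: [0.5047, 0.3422, 0.0103]
tool_rot: [-0.004, 1.0, -0.0, 0.0]
force: [-1.2, -1.7, 5.2]
gripper_width: 0.0405
grasp_force: 61.5
```

Call:
servo_tool(
  dp=[
    [0, 0, 0],
    [0, 0, 0],
    [0, 0, 0],
    [0, 0, 0],
    [0, 0, 0],
    [0, 0, 0],
    [0, 0, 0],
    [0, 0, 0],
  ],
  rot=[
    [0, 0, 0],
    [0, 0, 0],
    [0, 0, 0],
    [0, 0, 0],
    [0, 0, 0],
    [0, 0, 0],
    [0, 0, 0],
    [0, 0, 0],
  ],
  claw=-1,
)

```text
clock: 33.43
eef_pos: [0.5044, 0.3421, 0.0095]
tool_rot: [-0.004, 1.0, -0.0, 0.0]
force: [-0.2, 0.3, -0.3]
gripper_width: 0.0857
grasp_force: 0.0
```

Call:
servo_tool(
  dp=[
    [0, 0, -0.05],
    [0, 0, -0.15],
    [0, 0, -0.3],
    [0, 0, -0.45],
    [0, 0, -0.6],
    [0, 0, -0.7],
    [0, 0, -0.7],
  ],
  rot=[
    [0, 0, 0],
    [0, 0, 0],
    [0, 0, 0],
    [0, 0, 0],
    [0, 0, 0],
    [0, 0, 0],
    [0, 0, 0],
  ],
)

```text
clock: 34.02
eef_pos: [0.5058, 0.344, 0.1551]
tool_rot: [-0.004, 1.0, 0.002, 0.003]
force: [-0.7, 0.6, 0.3]
gripper_width: 0.0852
grasp_force: 0.0
```

Call:
servo_tool(
  dp=[
    [0, -1, 0],
    [0, -1, 0],
    [0, -1, 0],
    [0, -1, 0],
    [0, -1, 0],
    [0, -1, 0],
    [0, -1, 0],
  ],
  rot=[
    [0, 0, 0],
    [0, 0, 0],
    [0, 0, 0],
    [0, 0, 0],
    [0, 0, 0],
    [0, 0, 0],
    [0, 0, 0],
  ],
)

```text
clock: 34.6
eef_pos: [0.5063, 0.1394, 0.1496]
tool_rot: [-0.002, 1.0, -0.001, 0.0]
force: [0.1, 1.7, 0.3]
gripper_width: 0.0856
grasp_force: 0.0
```

Call:
servo_tool(
  dp=[
    [0, -0.7, 0],
    [0, -0.7, 0],
    [0, -0.7, 0],
    [0, -0.7, 0],
    [0, -0.7, 0],
    [0, -0.7, 0],
    [0, -0.7, 0],
  ],
  rot=[
    [0, 0, 0],
    [0, 0, 0],
    [0, 0, 0],
    [0, 0, 0],
    [0, 0, 0],
    [0, 0, 0],
    [0, 0, 0],
  ],
)

```text
clock: 35.18
eef_pos: [0.5071, 0.0042, 0.1497]
tool_rot: [-0.005, 1.0, 0.0, 0.0]
force: [-0.8, 0.0, -0.8]
gripper_width: 0.0854
grasp_force: 0.0
```

```bash
python3 - <<'E'
from h import *
im=vision.snapshot("top");k=3
b=cv2.resize(im[100:260,215:480],None,fx=k,fy=k,interpolation=2)
# expected block top faces if centred in the trays
c=vision.camera_info("top")
for x,y,a in((503.4,341.9,.7),(467.4,235.6,-1.9),(522.6,-229.8,.5),(480.8,-339.9,0)):
    A=np.radians(a);P=[[x+u*np.cos(A)-v*np.sin(A),y+u*np.sin(A)+v*np.cos(A),28] for u,v in((-85,-21),(85,-21),(85,21),(-85,21))]
    q=cv2.projectPoints(np.float64(P)/1000,c["rvec"],c["tvec"],c["camera_matrix"],c["dist_coeffs"])[0].reshape(-1,2)
    for u,v in (q-[215,100])*k+1: cv2.circle(b,(int(round(u)),int(round(v))),2,(255,0,255),-1)
cv2.imwrite("pics/f.png",b[:,:,::-1])
E
```

```text
(no output)
```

View pics/f.png

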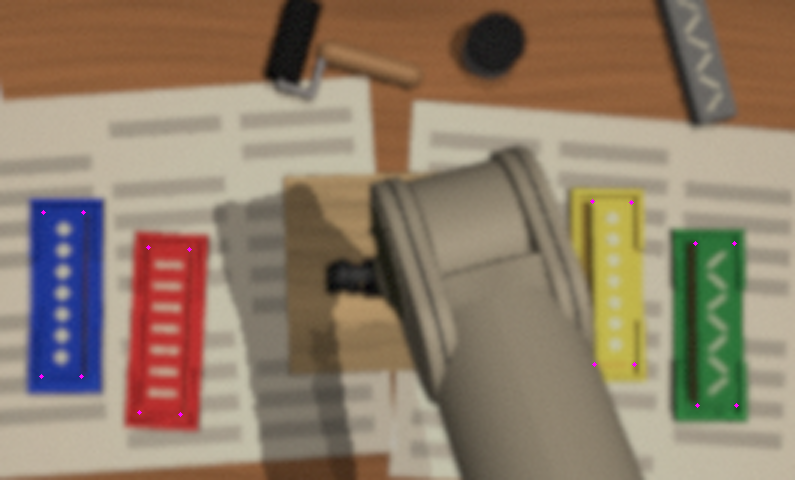

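All four blocks lie within a few mm of the tray centres (blue at about (236,198), red (270,210), yellow (420,194), green (454,208)). The tin and roller have not moved.

```bash
python3 -c "
from station import job
print(job.job_done())"
```

```text
the job is handed in; nothing more can be done
None
```

All four blocks were laid inked face up in the trays of their own colours, inside the rims and released; the tin and roller were left untouched, and the job was handed in at about 35 s (no verdict was shown).

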